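Prop up the pump console on its leg

TASK

Two keypad consoles lie flat in their docks on the lab bench. Prop up the one with the green screen: swing the spring-loaded leg at its side up by its orange grip bar until it locks upright and the console stands tilted on it, then let go. Leave the console with the dark blue screen lying flat.

Things in the scene. Friction and masses are not known exactly. Their poses are not given: they have to be found in the camera images.
- green_handle (a point): Mid-point of the level orange grip bar (12 mm thick, 56 long) on the GREEN-screen console's prop leg; fingers have clear room round it. Its axes turn with the leg: y along the bar, towards the console (side wall 55 mm away); z along the leg, from pivot to bar. The leg's fixed pivot is 130 mm away along -z, 12 mm above the bench. Bar height above the bench: 67 mm folded, 142 mm locked.
- green_leg (a joint): Swing of that leg about the pivot (rad): 0 folded (start), leaning 65 degrees from upright towards the console's hinged edge; 1.134 upright, at its stop. Growing, the bar rises and moves away from the hinged edge. Spring and console weight push it back until about 0.9; past 0.96 the weight drives it to the stop and locks it. Takes up to 9 N at the bar, which turns easily between finger pads.
- green_console (a joint): Tilt of the green-screen console (rad): 0 flat (start), about 0.30 standing on its locked leg, screen end up. Cream box 195 x 130 mm, 35 mm thick, top 91 mm above the bench when flat, 0.5 to 0.9 kg, hinged at its robot-facing edge in a dock fixed to the bench. The leg is on its right-hand side seen from the robot; a roller on the leg lifts it.
- blue_leg (a joint): Swing of the prop leg of the other console, built the same but with a dark blue screen (rad): 0 folded. It is to stay folded.

How it is judged:
By the outcome, as a careful person would: the job done as asked, in the order asked, and still so for the second after the job is handed in, with the robot touching nothing.
It also fails if it takes over 32 s, if anything falls off the work surface, if the arm or the gripper's body presses on something with over 40 N, if the wrist force passes 120 N, or if a joint passes its speed limit or range.

ROBOT

A 7-joint arm with a two-finger parallel gripper is mounted at the origin on the work surface. World frame = base frame: x ahead of the robot, y to its left, z up, the work surface at z = 0. Lengths are in m, angles in rad, forces in N, time in s.
With the tool pointing down it reaches from about 0.425 to 0.925 m from the base axis. Payload 6.8 kg.
Tool frame: the origin (TCP) lies midway between the tips of the shut fingers; the grasp point (between the pads) lies 19 mm behind it; z points along the fingers, y is the direction in which the jaws open and shut (so a half turn about z gives the same grasp; the last joint's range is limited). The gripper opens to 85 mm and grips with 20 to 120 N. Pads are 22 mm wide; open, the fingers measure 114 mm over their backs; the gripper's body (76 mm by 85 mm) begins 54 mm behind the grasp point. The pads swing forward as they close: fully open they stand 13 mm farther back than shut.
Start: joints at [1.218, 0.477, 0.022, 1.555, -0.011, 1.109, -0.083], TCP at [0.164, -0.655, 0.2] pointing down, gripper open.
Joint ranges: [-2.96, 2.96], [-0.34, 2.1], [-1.41, 1.46], [0.24, 2.44], [-1.37, 4.51], [0.17, 1.92], [-2.96, 2.96]. Speed limits (rad/s): [2.39, 2.39, 3.14, 3.14, 3.14, 3.14, 3.14].

INTERFACE

Orientations are given as a unit quaternion [w, x, y, z].
In Python, from station import bot, vision gives the robot as it stands.
- The arm moves only by the tool move_arm, never from a script. Its argument "increments" is text: rows parted by semicolons, each of 7 numbers parted by spaces: the opening, from 0 (shut) to 1 (fully open), then the shift along the world's x, y, z in mm, then the turn, a rotation vector about the world's x, y, z in rad. In form: grip x y z rx ry rz; .... A call has exactly 8 rows; each row shifts and turns the commanded pose from where the row before left it; what a row does not reach is not made up. A row lasts 1/8 s, in which the tool goes at most 62.5 mm and 10.7 degrees, less where a joint would pass 70% of its speed; a pose out of reach is approached as far as the arm can. A call with a gripper value outside its range is refused whole. The fingers move at their own pace and stop on an object; "newtons" is the grip in N (left out, the last holds). Time passes only in rows, so rows that do not move let the fingers close, or fill a call up. It gives the time, the measured TCP pose, the force and the opening at its end, in the units of the state.
- bot.get_obs(): the state, without advancing time (a new reading comes with each control period).
- vision.read_camera(name): name is "scene" or "top" or "wrist"; returns (picture, depth): 420x560x3 uint8, red, green, blue; 420x560 float32, m along the optical axis (not along the pixel's ray), 0 where there is no reading.
- vision.calibration(name): a dict with "fx", "fy", "cx", "cy" (pixels), "R" (3x3) and "t" (3): a world point X has camera coordinates R X + t; the wrist camera has in their place "hand_eye" (4x4, takes a point from camera to tool coordinates, whose origin is the TCP and whose axes are the flange's). Camera axes: x right, y down, z forward; pixel columns grow to the right and rows downward; lengths in m; the calibration is good to about 2 mm. The wrist camera is an equidistant fisheye: a pixel r from the principal point sees the ray r / f radians off the axis. A picture is of the moment at which its call begins: read the wrist's pose just before it. calibration takes no time and is no camera call.
- bot.hand_in(): hands the job in, once; it reports no verdict.
The state is a dict: "t": time; "q": joint angles; "joint_vel": joint speeds; "joint_torque": joint torques, N m; "eef_pos": TCP position; "tool_rot": TCP orientation; "contact_force": force on the tool from outside, world axes, zero at the start; "torque": the same for the moment, N m; "gripper_width": opening from 0.0 (shut) to 1.0 (fully open).
Only numpy, scipy, OpenCV 4.12 (cv2) and the standard library are available. Lean on these libraries where they do the work, as an engineer would, in place of code of your own. Each camera call takes 0.05 s, during which the arm holds its last target.

## Working session

There is one attempt and no reset: what is moved stays moved. The work goes in short steps, Python scripts to look and compute and a tool call to move; the robot and the scene stay as the last step left them, time stands still between calls to the robot, and variables do not carry over. Pictures are saved under pics/ and viewed, and the job is handed in when it is done.

Besides the shell and the picture viewer there is one more tool, called after "Emit:" as a command line: name --argument value ..., lists and objects as JSON in quotes. move_arm: Moves the arm, as the interface text tells. Its arguments: {"type":"object","properties":{"increments":{"type":"string"},"newtons":{"type":"number"}},"required":["increments"]}

```bash
mkdir -p pics
python3 - <<'E'
from station import bot, vision
import cv2, numpy as np
for n in ("scene","top"):
    p,d=vision.read_camera(n); cv2.imwrite(f"pics/{n}0.png",p[:,:,::-1]); np.savez(f"{n}0.npz",p=p,d=d)
    c=vision.calibration(n); print(n,{k:np.round(v,3).tolist() for k,v in c.items()})
o=bot.get_obs(); print(o)
E
```

```text
scene {'fx': 431.097, 'fy': 431.097, 'cx': 278.864, 'cy': 222.016, 'R': [[-0.628, 0.778, 0.016], [0.53, 0.442, -0.723], [-0.57, -0.446, -0.69]], 't': [0.318, -0.242, 1.32]}
top {'fx': 463.368, 'fy': 463.368, 'cx': 281.334, 'cy': 201.825, 'R': [[0.025, -1.0, -0.016], [-0.983, -0.022, -0.181], [0.18, 0.021, -0.983]], 't': [0.002, 0.558, 0.988]}
{'t': 0.1, 'q': array([ 1.21788624,  0.47773031,  0.02234778,  1.55628298, -0.01146119,
        1.10926117, -0.08308666]), 'joint_vel': array([-1.78647562e-03, -1.96181538e-03,  7.97479124e-05, -2.82786015e-03,
       -8.05745044e-04,  6.89228349e-04, -1.05923149e-03]), 'joint_torque': array([ 4.73784108e-03, -5.97756457e+01,  1.61322344e+00, -2.81953919e+01,
        1.27287905e-02,  4.95780056e-03, -1.65163993e-05]), 'eef_pos': array([ 0.16344695, -0.6543629 ,  0.19934382]), 'tool_rot': array([-7.58357312e-04,  9.92514693e-01,  1.22122813e-01, -1.68318014e-04]), 'contact_force': array([ 0.07268635, -0.64107365,  0.48867831]), 'torque': array([ 0.01281614,  0.01142716, -0.01353389]), 'gripper_width': 0.9985032790341402}
```

View pics/scene0.png

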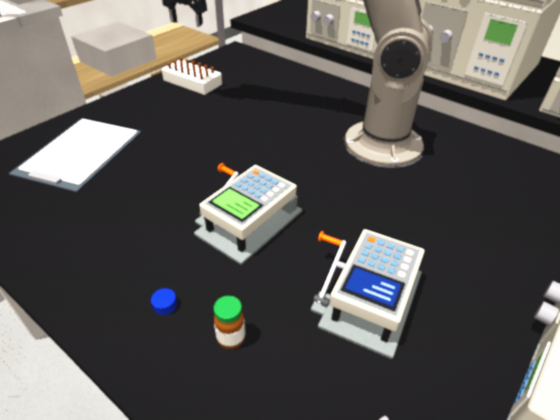

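View pics/top0.png

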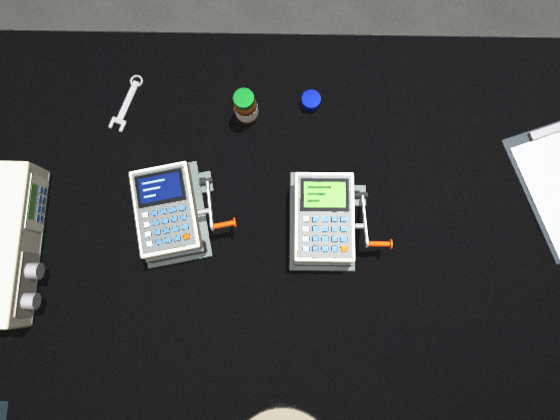

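The top view shows the green console centred near (325,218), with its orange bar around (368–392, 244). The blue console is to the left. Next I'll get the bar in 3D.

```bash
cat > h.py <<'E'
import numpy as np, cv2
from station import vision
def cloud(n,p,d,mask):
    c=vision.calibration(n); v,u=np.nonzero(mask&(d>0)); z=d[v,u]
    X=np.c_[(u-c['cx'])/c['fx']*z,(v-c['cy'])/c['fy']*z,z]
    return (X-np.array(c['t']))@np.array(c['R']),u,v
def orange(p):
    h=cv2.cvtColor(p,cv2.COLOR_RGB2HSV); return (h[...,0]<14)&(h[...,1]>180)&(h[...,2]>120)
E
python3 - <<'E'
from h import *
for n,box in (("top",(355,400,225,260)),("scene",(212,245,155,185))):
    f=np.load(n+"0.npz"); p,d=f['p'],f['d']; m=orange(p); b=np.zeros_like(m); b[box[2]:box[3],box[0]:box[1]]=1
    P,u,v=cloud(n,p,d,m&b); print(n,len(P),u.min(),u.max(),v.min(),v.max())
    print(np.round(np.percentile(P,[2,25,50,75,98],axis=0),4)); 
    k=P[:,2]>.045; P=P[k]; mu=P.mean(0); w,s,V=np.linalg.svd(P-mu); print(mu,V[0], ((P-mu)@V[0]).min(),((P-mu)@V[0]).max())
# console top orientation & extents
f=np.load("top0.npz"); p,d=f['p'],f['d']; b=np.zeros(d.shape,bool); b[160:280,280:362]=1
P,u,v=cloud("top",p,d,b); k=(P[:,2]>.08)&(P[:,2]<.1)
print(cv2.minAreaRect(P[k][:,:2].astype(np.float32)), cv2.boxPoints(cv2.minAreaRect(P[k][:,:2].astype(np.float32))),P[k][:,2].mean())
c=vision.calibration("top")
# pivot pixels
for (x0,x1,y0,y1) in [(354,372,180,250)]:
    b[:]=0;b[y0:y1,x0:x1]=1
    P,u,v=cloud("top",p,d,b&(p.min(2)>120)&~orange(p))
    for r in range(180,250,6):
        q=P[(v>=r)&(v<r+6)]; 
        if len(q): print(r,len(q),np.round(np.median(q,0),3))
print(vision.calibration("wrist"))
E
python3 - <<'E'
import cv2
a=cv2.imread('pics/top0.png')[160:280,270:410]; cv2.imwrite('pics/topc.png',cv2.resize(a,None,fx=5,fy=5,interpolation=cv2.INTER_CUBIC))
E
```

```text
top 79 369 392 239 248
[[ 0.4595 -0.2282 -0.0015]
 [ 0.4642 -0.2211  0.0691]
 [ 0.4685 -0.2109  0.0717]
 [ 0.4726 -0.1935  0.0732]
 [ 0.476  -0.1765  0.0777]]
[ 0.46801898 -0.20544582  0.07228965] [-0.01992027 -0.99742184  0.06894095] -0.02938100758554657 0.0195406859295661
scene 67 217 233 163 175
[[ 3.884e-01 -3.067e-01 -2.200e-03]
 [ 3.957e-01 -2.734e-01 -3.000e-04]
 [ 4.724e-01 -2.223e-01  6.540e-02]
 [ 4.754e-01 -2.146e-01  7.010e-02]
 [ 4.795e-01 -1.845e-01  7.710e-02]]
[ 0.47395863 -0.21278742  0.06869929] [-0.04198813 -0.99048369  0.13106889] -0.03063777448600866 0.015324434616127801
((0.5226340293884277, -0.07869879901409149), (0.19372008740901947, 0.13046732544898987), 0.9113030433654785) [[ 0.4247487  -0.0150139 ]
 [ 0.42682377 -0.14546472]
 [ 0.6205194  -0.1423837 ]
 [ 0.6184443  -0.01193288]] 0.09363911729654617
180 13 [ 0.609 -0.165  0.01 ]
186 68 [ 0.6   -0.167  0.012]
192 22 [ 0.581 -0.169  0.023]
198 55 [ 0.57  -0.168  0.018]
204 36 [ 0.555 -0.168  0.034]
210 26 [ 0.538 -0.169  0.043]
216 28 [ 0.523 -0.17   0.049]
222 70 [ 0.509 -0.16   0.055]
228 27 [ 0.495 -0.17   0.063]
234 26 [ 0.481 -0.17   0.069]
240 26 [ 0.469 -0.17   0.075]
246 9 [ 0.457 -0.144  0.089]
{'fx': 325.19226210127806, 'fy': 325.19226210127806, 'cx': 278.54326953731714, 'cy': 205.8383160797321, 'hand_eye': array([[ 1.77412491e-03, -9.47159583e-01, -3.20757818e-01,
         8.43390426e-02],
       [ 9.99998372e-01,  1.78631222e-03,  2.56265872e-04,
        -1.55437173e-04],
       [ 3.30248932e-04, -3.20757750e-01,  9.47161210e-01,
        -1.72564461e-01],
       [ 0.00000000e+00,  0.00000000e+00,  0.00000000e+00,
         1.00000000e+00]])}
```

View pics/topc.png

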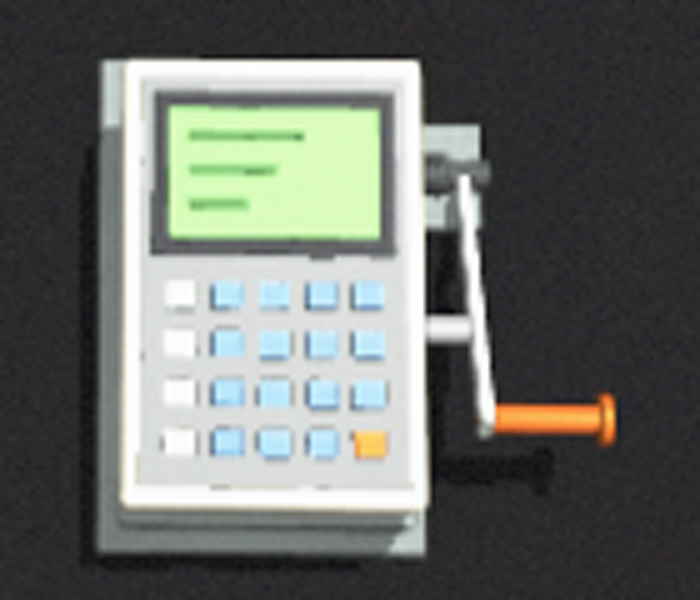

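Emit:
move_arm --increments "1 30 45 0 0 0 0.14; 1 30 45 0 0 0 0.14; 1 30 45 0 0 0 0.14; 1 30 45 0 0 0 0.14; 1 30 45 0 0 0 0.14; 1 30 45 0 0 0 0.14; 1 30 45 0 0 0 0.14; 1 30 45 0 0 0 0.14"

```text
t: 1.1
eef_pos: [0.4041, -0.2933, 0.2001]
tool_rot: [-0.0, 0.775, 0.632, -0.0]
contact_force: [0.5, -0.5, -0.4]
gripper_width: 0.999
```

Emit:
move_arm --increments "1 17 23 -7 0 0 0.055; 1 17 23 -7 0 0 0.055; 1 17 23 -6 0 0 0.055; 1 17 22 0 0 0 0.057; 1 0 0 0 0 0 0; 1 0 0 0 0 0 0; 1 0 0 0 0 0 0; 1 0 0 0 0 0 0"

```text
t: 2.1
eef_pos: [0.4712, -0.2047, 0.1803]
tool_rot: [0.0, 0.702, 0.712, -0.0]
contact_force: [0.1, -0.7, -0.6]
gripper_width: 0.999
```

Run:
```python
from h import *
from station import bot
from scipy.spatial.transform import Rotation as R
o=bot.get_obs(); q=o['tool_rot']; Rt=R.from_quat([q[1],q[2],q[3],q[0]]).as_matrix()
print(o['eef_pos'],Rt.round(3).tolist(),o['q'].round(2))
p,d=vision.read_camera("wrist"); cv2.imwrite("pics/w1.png",p[:,:,::-1])
c=vision.calibration("wrist"); m=orange(p)
v,u=np.nonzero(m&(d>0)); z=d[v,u]
dx,dy=u-c['cx'],v-c['cy']; r=np.hypot(dx,dy); t=r/c['fx']
X=np.c_[dx/r*np.tan(t)*z,dy/r*np.tan(t)*z,z,np.ones(len(z))]
W=(X@np.array(c['hand_eye']).T)[:,:3]@Rt.T+o['eef_pos']
k=(abs(W[:,0]-.47)<.03)&(abs(W[:,1]+.2)<.06)&(W[:,2]>.04); W=W[k]; print(k.sum(),u[k].min(),u[k].max(),v[k].min(),v[k].max())
print(np.percentile(W,[2,25,50,75,98],axis=0).round(4))
for y in np.arange(-.235,-.16,.008):
    s=W[abs(W[:,1]-y)<.004]
    if len(s): print(y.round(3),len(s),s[:,0].min().round(4),s[:,0].max().round(4),s[:,2].max().round(4))
```

```text
[ 0.47123451 -0.20467065  0.18026865] [[-0.014, 1.0, -0.0], [1.0, 0.014, -0.0], [-0.0, -0.0, -1.0]] [ 0.69  0.27 -0.47  1.93  0.15  0.97  0.16]
193 264 287 160 214
[[ 0.4608 -0.223   0.0615]
 [ 0.4642 -0.2198  0.067 ]
 [ 0.4653 -0.1978  0.0687]
 [ 0.4747 -0.1821  0.0704]
 [ 0.4802 -0.1752  0.0743]]
-0.227 4 0.4598 0.4637 0.0748
-0.219 75 0.4598 0.4812 0.0751
-0.211 8 0.4652 0.4653 0.0694
-0.203 8 0.4652 0.4653 0.0698
-0.195 22 0.4641 0.476 0.0701
-0.187 24 0.4641 0.4759 0.0692
-0.179 51 0.464 0.4757 0.0723
-0.171 1 0.465 0.465 0.069
```

View pics/w1.png

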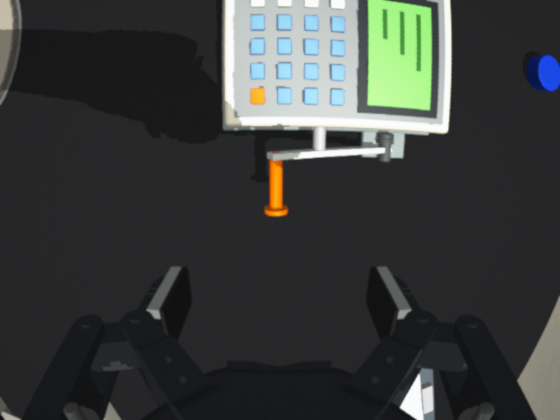

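The wrist view shows the bar from (276,158) to (276,212), so its centre is about (0.470, -0.200, 0.067). The jaws line up on either side. Descending now.

Emit:
move_arm --increments "1 -1 2 -25 0 0 0; 1 0 0 -25 0 0 0; 1 0 0 -25 0 0 0; 1 0 0 -25 0 0 0; 1 0 0 -20 0 0 0; 1 0 0 -12 0 0 0; 1 0 0 0 0 0 0; 1 0 0 0 0 0 0"

```text
t: 3.15
eef_pos: [0.4712, -0.2021, 0.0489]
tool_rot: [0.001, 0.701, 0.713, 0.0]
contact_force: [0.5, 0.5, -0.3]
gripper_width: 1.002
```

Emit:
move_arm --increments "0 0 0 0 0 0 0; 0 0 0 0 0 0 0; 0 0 0 0 0 0 0; 0 0 0 0 0 0 0; 0 0 0 0 0 0 0; 0 0 0 0 0 0 0; 0 0 0 0 0 0 0; 0 0 0 0 0 0 0" --newtons 40

```text
t: 4.15
eef_pos: [0.4706, -0.2019, 0.0482]
tool_rot: [0.0, 0.701, 0.713, 0.0]
contact_force: [0.0, 1.2, 0.1]
gripper_width: -0.0
```

Run:
```python
from h import *
from station import bot
o=bot.get_obs(); print(o['eef_pos'],o['contact_force'],o['gripper_width'],o['t'])
p,d=vision.read_camera("wrist"); cv2.imwrite("pics/w2.png",p[:,:,::-1])
P=np.array([470+118-0,0]);piv=np.array([470+130*np.sin(np.radians(65)),12])
th=np.linspace(0,1.134,17);ph=np.radians(65)-th
b=np.c_[piv[0]-130*np.sin(ph),12+130*np.cos(ph)];print(np.c_[th[1:],np.diff(b,axis=0)].round(2),piv)
```

```text
[ 0.47060658 -0.20190018  0.04819543] [0.00732434 1.2293775  0.14708081] -0.00025229495173469124 4.15
[[0.07 4.19 8.21]
 [0.14 4.76 7.89]
 [0.21 5.3  7.53]
 [0.28 5.82 7.14]
 [0.35 6.31 6.71]
 [0.43 6.77 6.24]
 [0.5  7.2  5.75]
 [0.57 7.59 5.22]
 [0.64 7.94 4.67]
 [0.71 8.25 4.1 ]
 [0.78 8.52 3.5 ]
 [0.85 8.75 2.89]
 [0.92 8.93 2.27]
 [0.99 9.07 1.63]
 [1.06 9.16 0.98]
 [1.13 9.21 0.33]] [587.82001231  12.        ]
```

View pics/w2.png

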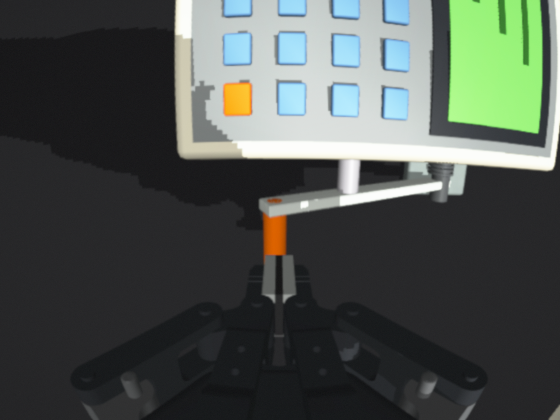

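The gripper reads fully shut, which shouldn't be possible with a 12 mm bar between the pads. I'll look closer before moving.

Run:
```python
from h import *
from station import bot
a=cv2.imread('pics/w2.png')[180:340,190:370]; cv2.imwrite('pics/w2c.png',cv2.resize(a,None,fx=3.6,fy=3.6,interpolation=cv2.INTER_CUBIC))
p,d=vision.read_camera("scene"); np.savez("s2.npz",p=p,d=d); a=p[110:260,160:320,::-1]; cv2.imwrite('pics/s2c.png',cv2.resize(a,None,fx=4,fy=4,interpolation=cv2.INTER_CUBIC))
p,d=vision.read_camera("top"); a=p[160:280,290:430,::-1]; cv2.imwrite('pics/t2c.png',cv2.resize(a,None,fx=4,fy=4,interpolation=cv2.INTER_CUBIC))
```

```text
(no output)
```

View pics/w2c.png

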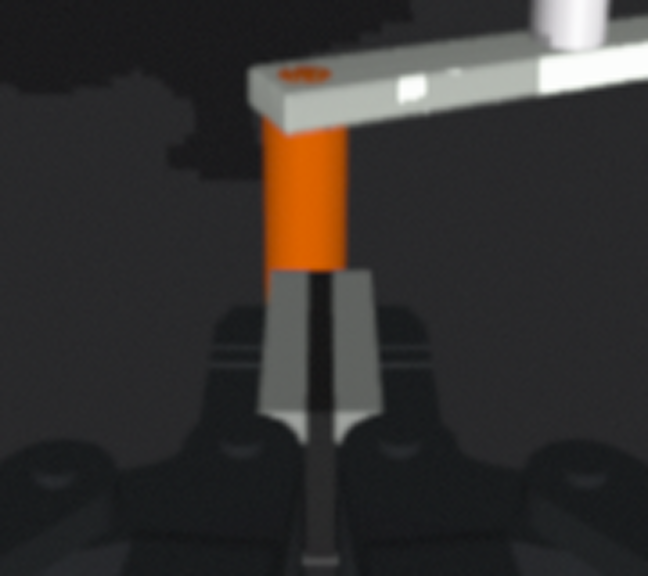

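View pics/s2c.png

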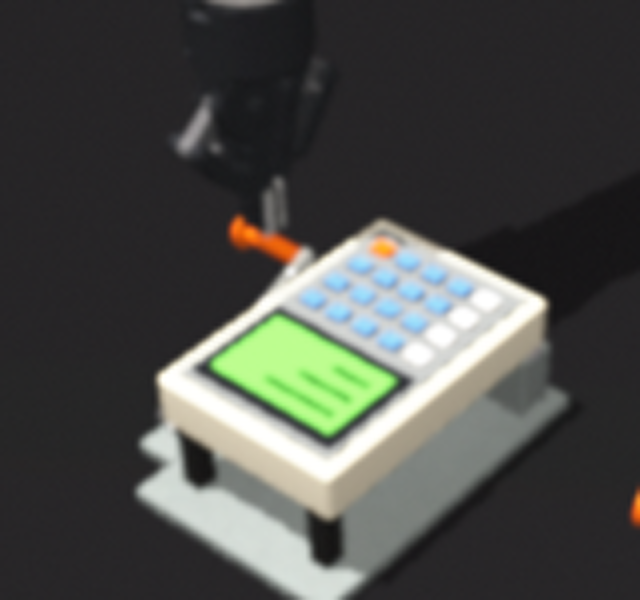

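View pics/t2c.png

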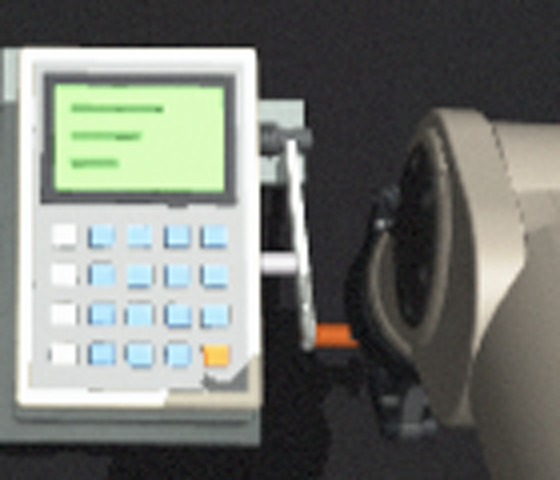

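```bash
cat >> h.py <<'E'
from scipy.spatial.transform import Rotation as Ro
def wcloud(d,o):
    q=o['tool_rot']; Rt=Ro.from_quat([q[1],q[2],q[3],q[0]]).as_matrix()
    c=vision.calibration("wrist"); v,u=np.mgrid[:420,:560]; dx,dy=u-c['cx'],v-c['cy']; r=np.hypot(dx,dy)+1e-9; t=r/c['fx']
    X=np.stack([dx/r*np.tan(t)*d,dy/r*np.tan(t)*d,d,np.ones_like(d)],-1)
    T=(X@np.array(c['hand_eye']).T)[...,:3]
    return T@Rt.T+o['eef_pos'],T
E
python3 - <<'E'
from h import *
from station import bot
o=bot.get_obs(); p,d=vision.read_camera("wrist"); print(o['eef_pos'],o['t'])
W,T=wcloud(d,o)
for v,u in [(230,275),(240,270),(248,280),(258,270),(258,288),(265,270),(275,270),(285,270),(290,290),(258,279),(270,279)]:
    print(v,u,W[v,u].round(4),T[v,u].round(4),p[v,u])
f=np.load("s2.npz"); p,d=f['p'],f['d']; b=np.zeros(d.shape,bool); b[150:180,215:240]=1
for v in range(150,176,3):
  for u in range(217,236,3):
    b[:]=0;b[v,u]=1; P,_,_=cloud("scene",p,d,b)
    if len(P): print(v,u,P[0].round(3),p[v,u])
E
```

```text
[ 0.47061015 -0.2018858   0.048205  ] 4.3
230 275 [ 0.4703 -0.1819  0.0715] [ 0.02   -0.     -0.0233] [220  99   3]
240 270 [ 0.4678 -0.1872  0.0722] [ 0.0148 -0.0025 -0.024 ] [212  95   0]
248 280 [ 0.473  -0.1922  0.0709] [ 0.0097  0.0025 -0.0227] [204  91   0]
258 270 [ 0.4682 -0.1903  0.0856] [ 0.0116 -0.0023 -0.0374] [96 99 96]
258 288 [ 0.4766 -0.1899  0.0861] [ 0.0119  0.0062 -0.0379] [96 99 96]
265 270 [ 0.4683 -0.1905  0.092 ] [ 0.0114 -0.0021 -0.0438] [96 98 96]
275 270 [ 0.4685 -0.19    0.1017] [ 0.0119 -0.0019 -0.0535] [96 99 96]
285 270 [ 0.4687 -0.1901  0.1094] [ 0.0118 -0.0017 -0.0612] [96 98 96]
290 290 [ 0.4767 -0.1905  0.1123] [ 0.0113  0.0063 -0.0641] [96 99 96]
258 279 [ 0.4724 -0.1899  0.0862] [ 0.012  0.002 -0.038] [23 23 22]
270 279 [ 0.4724 -0.1905  0.0963] [ 0.0113  0.0019 -0.0481] [22 22 22]
150 217 [ 0.486 -0.212  0.134] [30 30 33]
150 220 [ 0.478 -0.211  0.13 ] [29 30 32]
150 223 [ 0.487 -0.19   0.144] [26 27 29]
150 226 [ 0.477 -0.191  0.138] [26 27 28]
150 229 [ 0.468 -0.19   0.134] [27 28 29]
150 232 [ 0.452 -0.195  0.124] [28 28 30]
150 235 [ 0.315 -0.
[... 1722 characters left out ...]
]
168 232 [ 0.389 -0.265 -0.   ] [44 38 39]
168 235 [ 0.381 -0.262 -0.003] [39 38 39]
171 217 [ 0.426 -0.288 -0.   ] [51 39 37]
171 220 [ 0.474 -0.222  0.059] [134  57  22]
171 223 [ 0.474 -0.211  0.064] [149  62  26]
171 226 [ 0.475 -0.199  0.07 ] [206  83  14]
171 229 [ 0.471 -0.192  0.072] [235 101  12]
171 232 [ 0.465 -0.188  0.07 ] [214  87  19]
171 235 [ 0.391 -0.252 -0.003] [115  88  79]
174 217 [ 0.436 -0.278 -0.001] [38 37 39]
174 220 [ 0.43  -0.272 -0.001] [39 37 39]
174 223 [ 0.426 -0.265 -0.   ] [39 37 39]
174 226 [ 0.42  -0.259 -0.   ] [48 38 37]
174 229 [ 0.478 -0.185  0.07 ] [133  55  25]
174 232 [ 0.474 -0.179  0.07 ] [217 106  53]
174 235 [ 0.472 -0.171  0.073] [214 205 195]
```

The shut fingertips sit at z≈0.083 in both the scene and wrist depth. The reported TCP is 0.048, so the real tips are about 34 mm behind it, and the jaws closed above the bar. The bar is untouched. I'll open and go down another 34 mm, which leaves the tips about 48 mm above the bench.

Emit:
move_arm --increments "1 -1 0 0 0 0 0; 1 -1 0 0 0 0 0; 1 0 0 0 0 0 0; 1 0 0 0 0 0 0; 1 0 0 0 0 0 0; 1 0 0 0 0 0 0; 1 0 0 0 0 0 0; 1 0 0 0 0 0 0"

```text
t: 5.35
eef_pos: [0.4686, -0.2019, 0.0482]
tool_rot: [0.0, 0.701, 0.713, 0.0]
contact_force: [-0.2, 0.3, -0.1]
gripper_width: 1.003
```

Emit:
move_arm --increments "1 0 0 -8 0 0 0; 1 0 0 -8 0 0 0; 1 0 0 -6 0 0 0; 1 0 0 -6 0 0 0; 1 0 0 -3 0 0 0; 1 0 0 -2 0 0 0; 1 0 0 0 0 0 0; 1 0 0 0 0 0 0"

```text
t: 6.35
eef_pos: [0.4687, -0.2019, 0.0154]
tool_rot: [0.0, 0.701, 0.713, 0.0]
contact_force: [-0.3, -0.8, -0.2]
gripper_width: 0.999
```

Run:
```python
from h import *
from station import bot
o=bot.get_obs(); print(o['eef_pos'],o['contact_force'],o['gripper_width'],o['t'])
p,d=vision.read_camera("wrist"); W,T=wcloud(d,o); np.savez("w3.npz",p=p,W=W,T=T); cv2.imwrite("pics/w3.png",p[:,:,::-1])
p,d=vision.read_camera("scene"); a=p[110:260,160:320,::-1]; cv2.imwrite('pics/s3c.png',cv2.resize(a,None,fx=4,fy=4,interpolation=cv2.INTER_CUBIC))
```

```text
[ 0.46874933 -0.20193692  0.01536559] [-0.3134514  -0.80100436 -0.16699762] 0.9993684603421019 6.35
```

View pics/w3.png

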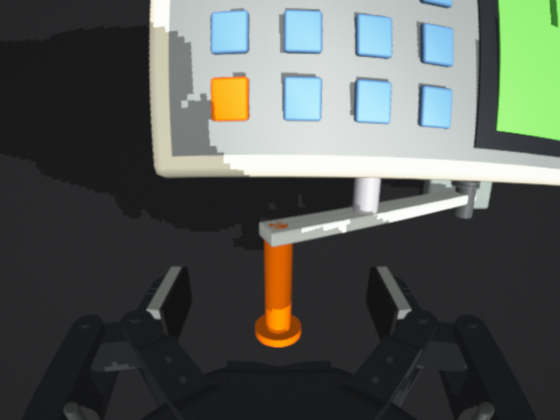

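View pics/s3c.png

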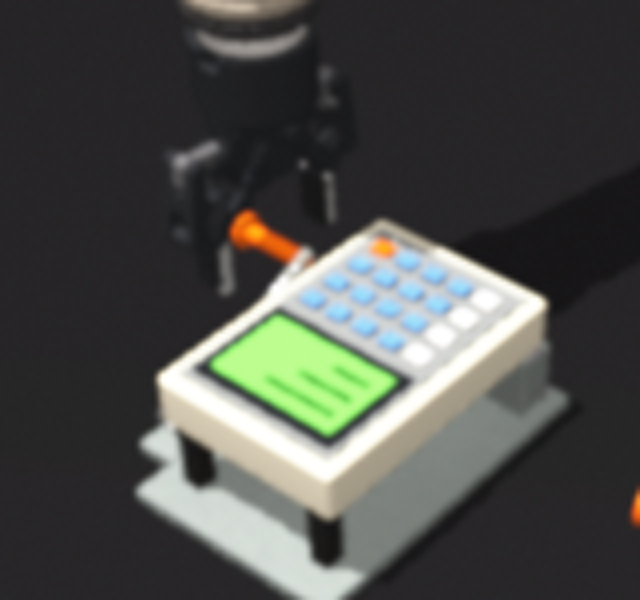

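The bar (column 278, rows 240–330) now lies between the open fingers, centred. Closing.

Emit:
move_arm --increments "0 0 0 0 0 0 0; 0 0 0 0 0 0 0; 0 0 0 0 0 0 0; 0 0 0 0 0 0 0; 0 0 0 0 0 0 0; 0 0 0 0 0 0 0; 0 0 0 0 0 0 0; 0 0 0 0 0 0 0" --newtons 40

```text
t: 7.45
eef_pos: [0.4684, -0.2019, 0.0152]
tool_rot: [-0.0, 0.701, 0.713, -0.0]
contact_force: [-3.0, -0.0, 2.7]
gripper_width: 0.123
```

Run:
```python
from h import *
from station import bot
o=bot.get_obs(); print(o['eef_pos'],o['contact_force'],o['gripper_width'],o['t'])
p,d=vision.read_camera("wrist"); cv2.imwrite("pics/w4.png",p[:,:,::-1]); W,T=wcloud(d,o)
for v in (255,258,262,266): print(v,W[v,268:294:4].round(3).tolist())
```

```text
[ 0.46843516 -0.20192308  0.01522746] [-2.96717807 -0.03590884  2.72606931] 0.12260448980655017 7.45
255 [[0.466, -0.18, 0.07], [0.467, -0.179, 0.071], [0.469, -0.179, 0.072], [0.47, -0.179, 0.071], [0.472, -0.179, 0.071], [0.474, -0.18, 0.069], [0.475, -0.181, 0.068]]
258 [[0.466, -0.18, 0.072], [0.467, -0.181, 0.071], [0.469, -0.18, 0.071], [0.47, -0.18, 0.072], [0.472, -0.18, 0.071], [0.474, -0.181, 0.07], [0.475, -0.182, 0.068]]
262 [[0.466, -0.183, 0.07], [0.467, -0.181, 0.073], [0.469, -0.182, 0.071], [0.47, -0.182, 0.071], [0.472, -0.182, 0.072], [0.474, -0.183, 0.07], [0.476, -0.184, 0.068]]
266 [[0.466, -0.185, 0.069], [0.467, -0.185, 0.071], [0.469, -0.184, 0.071], [0.47, -0.184, 0.072], [0.472, -0.184, 0.071], [0.474, -0.185, 0.07], [0.476, -0.186, 0.067]]
```

View pics/w4.png

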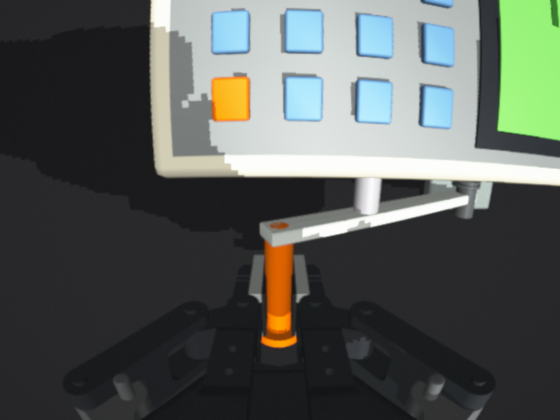

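The bar is gripped (opening 0.123, about 10.5 mm). Now the first half of the arc.

Emit:
move_arm --increments "0 4.2 0 8.2 0 0 0; 0 4.8 0.1 7.9 0 0 0; 0 5.3 0.1 7.5 0 0 0; 0 5.8 0.1 7.1 0 0 0; 0 6.3 0.1 6.7 0 0 0; 0 6.8 0.1 6.2 0 0 0; 0 7.2 0.1 5.8 0 0 0; 0 7.6 0.1 5.2 0 0 0"

```text
t: 8.5
eef_pos: [0.513, -0.2015, 0.0706]
tool_rot: [-0.003, 0.702, 0.712, -0.003]
contact_force: [-16.1, 1.0, 13.9]
gripper_width: 0.123
```

Run:
```python
from h import *
from station import bot
o=bot.get_obs(); print(o['eef_pos'],o['contact_force'],o['gripper_width'],o['t'])
p,d=vision.read_camera("wrist"); cv2.imwrite("pics/w5.png",p[:,:,::-1])
```

```text
[ 0.51303021 -0.20151202  0.07056102] [-16.09243982   0.9863466   13.86011747] 0.12348540091981115 8.5
```

View pics/w5.png

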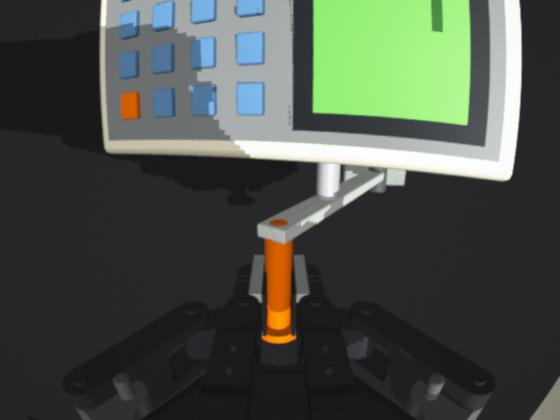

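The leg is following. The force is about 21 N, mostly radial, so I'll bias the path slightly outward and continue.

Emit:
move_arm --increments "0 7 0.1 5.2 0 0 0; 0 7.8 0.1 4.6 0 0 0; 0 8.5 0.1 3.8 0 0 0; 0 8.8 0.1 2.9 0 0 0; 0 8.9 0.1 2.3 0 0 0; 0 9.1 0.1 1.6 0 0 0; 0 0 0 0 0 0 0; 0 0 0 0 0 0 0"

```text
t: 9.55
eef_pos: [0.5686, -0.2007, 0.0913]
tool_rot: [0.001, 0.701, 0.713, 0.001]
contact_force: [-1.4, -0.5, 4.6]
gripper_width: 0.124
```

Run:
```python
from h import *
from station import bot
o=bot.get_obs(); print(o['eef_pos'],o['contact_force'],o['gripper_width'],o['t'])
p,d=vision.read_camera("wrist"); cv2.imwrite("pics/w6.png",p[:,:,::-1])
```

```text
[ 0.56864131 -0.20069635  0.09131017] [-1.42436277 -0.47107995  4.61365583] 0.12425671633113343 9.55
```

View pics/w6.png

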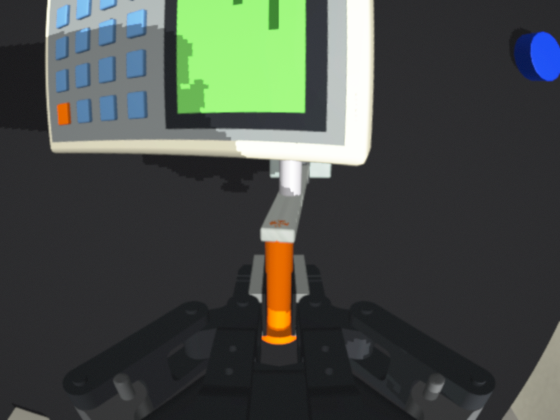

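Emit:
move_arm --increments "0 5 0.1 0.6 0 0 0; 0 5 0.1 0.4 0 0 0; 0 4 0 0.2 0 0 0; 0 3 0 0.1 0 0 0; 0 2 0 0 0 0 0; 0 0 0 0 0 0 0; 0 0 0 0 0 0 0; 0 0 0 0 0 0 0"

```text
t: 10.6
eef_pos: [0.5862, -0.2005, 0.0918]
tool_rot: [0.0, 0.701, 0.713, 0.0]
contact_force: [-0.9, -0.6, 4.6]
gripper_width: 0.126
```

Emit:
move_arm --increments "0 2 0 0 0 0 0; 0 2 0 0 0 0 0; 0 0 0 0 0 0 0; 0 0 0 0 0 0 0; 0 0 0 0 0 0 0; 0 0 0 0 0 0 0; 0 0 0 0 0 0 0; 0 0 0 0 0 0 0"

```text
t: 11.6
eef_pos: [0.5862, -0.2006, 0.0916]
tool_rot: [-0.002, 0.702, 0.713, -0.002]
contact_force: [-12.9, 0.4, 15.3]
gripper_width: 0.119
```

Run:
```python
from h import *
p,d=vision.read_camera("scene"); a=p[110:260,160:320,::-1]; cv2.imwrite('pics/s7c.png',cv2.resize(a,None,fx=4,fy=4,interpolation=cv2.INTER_CUBIC))
p,d=vision.read_camera("wrist"); cv2.imwrite("pics/w7.png",p[:,:,::-1])
```

```text
(no output)
```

View pics/s7c.png

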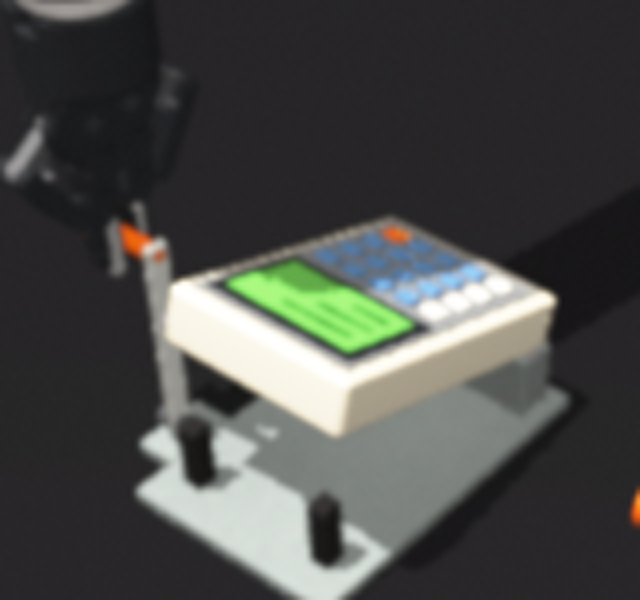

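View pics/w7.png

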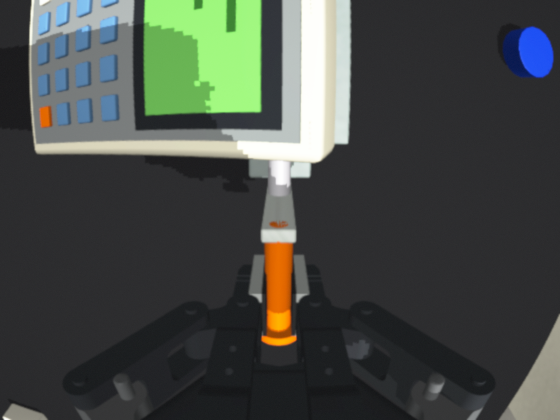

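The leg is at its hard stop: it moved no further and the force built to 13 N. The scene view shows it upright with the console tilted. I'll ease back, open, then rise.

Emit:
move_arm --increments "0 -2 0 0.5 0 0 0; 0 -1 0 0 0 0 0; 1 0 0 0 0 0 0; 1 0 0 0 0 0 0; 1 0 0 0 0 0 0; 1 0 0 0 0 0 0; 1 0 0 0 0 0 0; 1 0 0 0 0 0 0"

```text
t: 12.7
eef_pos: [0.5868, -0.2004, 0.092]
tool_rot: [0.0, 0.701, 0.713, 0.0]
contact_force: [0.6, -0.6, -1.1]
gripper_width: 1.002
```

Emit:
move_arm --increments "1 0 0 10 0 0 0; 1 0 0 20 0 0 0; 1 0 0 25 0 0 0; 1 0 0 25 0 0 0; 1 0 -10 30 0 0 0; 1 0 -20 20 0 0 0; 1 0 -30 0 0 0 0; 1 0 -30 0 0 0 0"

```text
t: 13.7
eef_pos: [0.5873, -0.2913, 0.2245]
tool_rot: [0.001, 0.701, 0.713, 0.0]
contact_force: [0.7, -0.7, -0.3]
gripper_width: 1.0
```

Run:
```python
from h import *
from station import bot
o=bot.get_obs(); print(o['eef_pos'],o['contact_force'],o['t'],abs(o['joint_vel']).max())
p,d=vision.read_camera("scene"); cv2.imwrite('pics/s8.png',p[:,:,::-1])
P,u,v=cloud("scene",p,d,orange(p)); k=(abs(P[:,0]-.59)<.05)&(abs(P[:,1]+.2)<.05)&(P[:,2]>.1); print(P[k].mean(0),k.sum(),P[k][:,2].max())
p,d=vision.read_camera("top"); cv2.imwrite('pics/t8.png',p[:,:,::-1])
b=np.zeros(d.shape,bool); b[160:280,285:355]=1; P,u,v=cloud("top",p,d,b); k=(P[:,2]>.085)&(P[:,0]>.43)&(P[:,0]<.6)
print(np.arctan(np.polyfit(P[k,0],P[k,2],1)[0]))
b[:]=0; b[165:250,140:195]=1; P,u,v=cloud("top",p,d,b); k=P[:,2]>.08; print("blue tilt",np.arctan(np.polyfit(P[k,0],P[k,2],1)[0]))
```

```text
[ 0.58725742 -0.29125606  0.22446966] [ 0.65407909 -0.74283135 -0.2812872 ] 13.7 0.35516918372030076
[ 0.59122532 -0.21044547  0.14332046] 51 0.15230162605532085
0.30653772394642087
blue tilt 0.0039072221890259955
```

View pics/s8.png

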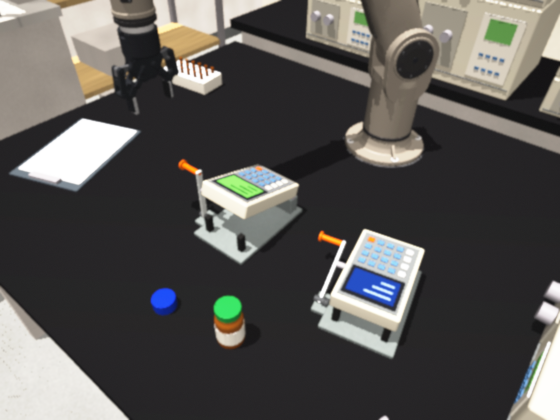

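The scene view shows the green console standing on its upright leg, with the bar near (190,168). The blue console is flat, and the arm is clear of both. Handing in.

```bash
python3 -c "
from station import bot
print(bot.hand_in())"
```

```text
the job is handed in; nothing more can be done
None
```

The green-screen console now stands tilted on its locked prop leg. The arm has let go and is clear of it. I handed in at about 13.8 s of the 32 s allowed.

**How it went:** I gripped the orange bar with 40 N and swung the leg along its arc to the stop. There I pushed another 4 mm; the leg did not move and the force rose to about 13 N. Then I eased back, opened the gripper and pulled the arm away.

**Last checks:**
- **Green console:** the tilt measured 0.307 rad, against about 0.30 expected. The bar is at about 143 mm, against 142 mm when locked.
- **Blue console:** the tilt measured 0.004 rad. In the picture it lies flat and its leg is still folded.
- **Arm:** the force reading was about 1 N, which is noise. The highest reading I saw was about 21 N, during the swing.

**What disagreed:** the first grasp missed because the real fingertips sit about 34 mm behind the reported tool point. The jaws closed just above the bar without touching it, and lowering the tool by that amount fixed it.

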